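# Seat the copper filter and pump up its clamp

## Robot

A 7-joint arm with a two-finger parallel gripper is mounted at the origin on the work surface. World frame = base frame: x ahead of the robot, y to its left, z up, the work surface at z = 0. Lengths are in mm, angles in rad, forces in N, time in s.
With the tool pointing down it reaches from about 425 to 875 mm from the base axis. Payload 8.4 kg.
Tool frame: the origin (TCP) lies at the very end of the fingers, on their centre line; the grasp point (between the pads) lies 19 mm behind it; z points along the fingers, y is the line along which they close (so a half turn about z gives the same grasp; the last joint's range is limited). The gripper opens to 87 mm and grips with 3 to 60 N. Pads are 19 mm wide; open, the fingers measure 117 mm over their backs; the gripper's body (75 mm by 190 mm) begins 51 mm behind the grasp point.
Start: joints at [1.066, 0.333, 0.04, 1.465, -0.013, 1.343, -0.059], TCP at [256.565, -597.192, 222.546] pointing down, gripper open.
Joint ranges: [-2.58, 2.58], [-0.38, 2.09], [-1.3, 1.39], [0.25, 2.4], [-1.5, 4.64], [0.08, 2.09], [-2.65, 2.65]. Speed limits (rad/s): [2.22, 2.22, 2.79, 2.79, 3.14, 3.14, 3.14].

## Interface

Orientations are given as a 3x3 rotation matrix whose columns are the frame's x, y, z axes.
In Python, from plant import ctrl gives the robot as it stands.
- The arm moves only by the tool step_arm, never from a script. Its argument "motion" is text: rows parted by semicolons, each of 4 numbers parted by spaces: the shift along the tool's x, y, z in m, then the turn about the tool's z in rad. A call has 1 to 20 rows; each row shifts and turns the commanded pose from where the row before left it, along the tool's axes as they then stand; what a row does not reach is not made up. A row lasts 1/12 s, in which the tool goes at most 41.7 mm and 7.16 degrees, less where a joint would pass 70% of its speed; a pose out of reach is approached as far as the arm can. A call is refused whole if a number of a shift passes 0.0417 or a number of a turn 0.125, either way. A call with a gripper value outside its range is refused whole. "claw" is the opening, from 0 (shut) to 1 (fully open), set as the call begins (left out, the last holds). The fingers move at their own pace and stop on an object; "newtons" is the grip in N (left out, the last holds). Time passes only in rows, so rows that do not move let the fingers close. It gives the time, the measured TCP pose, the force, the opening and the grip force at its end, in the units of the state.
- ctrl.state(): the state, without advancing time (a new reading comes with each control period).
- ctrl.read_camera(name): name is "scene" or "top"; returns the picture (420x560x3 uint8, red, green, blue); there is no depth.
- ctrl.camera_params(name): a dict with "camera_matrix" (3x3 intrinsics, pixels), "dist_coeffs" ([k1, k2, p1, p2, k3] as OpenCV has them; the pictures are not rectified), "world_to_cam" (4x4, takes a point from world to camera coordinates). Camera axes: x right, y down, z forward; pixel columns grow to the right and rows downward; lengths in mm; the calibration is good to about 2 mm. A picture is of the moment at which its call begins. camera_params takes no time and is no camera call.
- ctrl.sign_off(): hands the job in; it is judged then, once.
The state is a dict: "time_s": time; "qpos": joint angles; "qd": joint speeds; "joint_torque": joint torques, N m; "tcp_pos": TCP position; "eef_rot": TCP orientation; "force": force on the tool from outside, world axes, zero at the start; "ft_torque": the same for the moment, N m; "gripper_width": finger opening in mm; "grip_force": force on a finger pad.
Only numpy, scipy, OpenCV 4.12 (cv2) and the standard library are available. Lean on these libraries where they do the work, as an engineer would, in place of code of your own. Each camera call takes 0.05 s, during which the arm holds its last target. There are 200 camera calls.

## Task

The copper filter plate sits part-way out of the red pump-up clamp. First push the plate by its upright lip until its far edge rests fully home against the clamp's red housing; then press the clamp's black spring plunger down again and again until the bare metal indicator pin beyond it has popped fully out, and let the plunger come back up. Do not lift the plate, do not touch the pin itself, and leave the dish, arrow marker, knob and insulator where they are.

Things in the scene. Friction and masses are not known exactly. Their poses are not given: they have to be found in the camera images.
- clamp: Red pump-up clamp fixed to the shelf. Origin on the shelf surface, straight under the plunger's axis; x runs from the plate's lip to the plunger and on to the pin, z up. Dark steel base 295 x 110 x 22 mm, x -195 to +100 mm. Red pump housing x and y +-30 mm or so, top z 75 mm. Bystanders stand at least 90 mm to either side of the clamp's x axis.
- stop (a point): Centre of the lower edge of the flat front face of the red pump housing (clamp x = -30 mm, 24 mm above the shelf): the plate's far edge must rest against it. Two steel rails (clamp y +-37 to +-43 mm, x -170 to -30, tops 30 mm above the shelf) guide the plate with 2 mm play each side.
- jaw_foot (a point): Underside centre of the round rubber jaw pad (foot radius 13 mm) at clamp x = -62 mm, hung under a red arm (x -80 to -25, y +-15 mm, 56 to 72 mm above the shelf). It comes down by itself as the pin rises: 32 to 34 mm above the shelf at the start, resting on the plate (26 mm) when the pin is out.
- plate: Loose copper filter plate, 90 (x) x 70 (y) x 4 mm, 0.25 kg, flat on the clamp's base between rails. Origin at its underside's centre (22 mm above the shelf); x along the clamp's x. An upright lip, 5 mm thick, 50 mm wide, top 48 mm above the shelf, runs along its near end, outer face at x = -45 mm. Starts 25 to 50 mm short of home; home: origin at clamp x = -75 mm. A push of 2 to 5 N slides it.
- plate_lip (a point): Centre of the outer (-x) face of the plate's lip, 15 mm above the plate's underside (37 mm above the shelf): push it along the clamp's +x.
- plunger_top (a point): Centre of the flat top of the plunger's black mushroom head (radius 22 mm, 14 mm thick), over the clamp's origin, 125 mm above the shelf when up, 103 mm when fully down.
- plunger (a joint): Plunger travel in m, 0 up to 0.022 fully down. Its spring takes about 5 N to start and 10 to 12 N at the bottom and sends it back up within half a second when let go. Only downward travel raises the pin, by about a fifth to a quarter of the stroke (4 to 6 mm a full stroke); on the way up the pin stays.
- indicator (a joint): How far the indicator pin stands out, in m: starts anywhere from 0 to 0.007, climbs stroke by stroke, and at about 0.017 to 0.021 (in the 2nd to 6th full stroke) springs by itself fully out to its stop at 0.030, where it stays.
- pin_top (a point): Centre of the top of the indicator pin: bare aluminium rod, 14 mm across, standing upright at clamp x = +62 mm, y = 0; its top is 66 mm above the shelf at joint value 0, 96 mm fully out.
- dish: Loose stainless kidney dish, 150 x about 95 x 32 mm; origin near the centre of its underside. Leave alone.
- arrow: Loose green acrylic arrow marker, about 65 x 45 x 6 mm, lying flat; origin under its middle. Leave alone.
- knob_spare: Loose black bakelite knob, 38 mm across, 34 mm high; origin at the centre of its underside. Leave alone.
- insulator: Loose white ribbed ceramic insulator, 32 mm across, 46 mm high; origin at the centre of its underside. Leave alone.
Not all that is in view belongs to the job. Of the things that look like the plate, the middle-sized one is meant.

How it is judged (in metres and radians):
On the way, in this order (a step that is already met when the one before it is completed fails the run):
1. the plate is pushed home against the housing (x of plate in the frame of clamp above -0.079 m), for 0.2 s.
2. the indicator pin has popped fully out (value of joint indicator above 0.027 m), for 0.2 s.
At the end, for the whole second after the job is handed in: The indicator pin stands at least 27 of its 30 mm out, the plunger is back up (within 3 mm), and the plate lies flat and still on the base within 4 mm of its home position against the housing (value of joint indicator above 0.027 m and value of joint plunger below 0.003 m and x of plate in the frame of clamp above -0.079 m and z of plate in the frame of clamp below 0.025 m and angle between plate's own z axis and vertical below 0.06 rad and linear speed of plate below 0.01 m/s); the robot touches nothing.
It fails at once if the clamp is pumped while the plate is not home (pin raised more than 3 mm with the plate over 6 mm from home) (distance of pin_top from where it was at the start of the episode above 0.003 m and x of plate in the frame of clamp below -0.081 m).
It fails at once if the indicator pin itself is touched (contact force between any of the fingers, the arm and indicator above 0.5 N).
It fails at once if the plate is lifted (z of plate in the frame of clamp above 0.03 m).
It fails at once if a bystander is moved more than 20 mm (distance of any of dish, arrow, knob_spare, insulator from where it was at the start of the episode above 0.02 m).
It also fails if it takes over 54 s, if anything falls off the work surface, if the arm or the gripper's body presses on something with over 40 N, if the wrist force passes 120 N, or if a joint passes its speed limit or range.

## Working session

There is one attempt and no reset: what is moved stays moved. The work goes in short steps, Python scripts to look and compute and a tool call to move; the robot and the scene stay as the last step left them, time stands still between calls to the robot, and variables do not carry over. Pictures are saved under pics/ and viewed, at most 10 in all, crops included, and the job is handed in when it is done.

Besides the shell and the picture viewer there is one more tool, called after "Emit:" by a JSON object that holds its "name" and its "arguments". step_arm: Moves the arm, as the interface text tells. Its arguments: {"type":"object","properties":{"motion":{"type":"string"},"claw":{"type":"number"},"newtons":{"type":"number"}},"required":["motion"]}

```bash
mkdir -p pics; ls; python3 - <<'E'
from plant import ctrl
import cv2
for n in("scene","top"):
    cv2.imwrite(f"pics/{n}0.png",ctrl.read_camera(n)[:,:,::-1])
    p=ctrl.camera_params(n);print(n,p)
s=ctrl.state();print(s)
E
```

```text
pics
scene {'camera_matrix': array([[481.30427059,   0.        , 283.86256317],
       [  0.        , 481.30427059, 220.54287999],
       [  0.        ,   0.        ,   1.        ]]), 'dist_coeffs': array([-0.01595169,  0.        ,  0.        ,  0.        ,  0.        ]), 'world_to_cam': array([[-7.84157648e-01,  6.20551977e-01, -3.46790786e-03,
         3.73607827e+02],
       [ 4.67986507e-01,  5.87680550e-01, -6.60015303e-01,
        -2.25061119e+02],
       [-4.07535779e-01, -5.19178982e-01, -7.51244150e-01,
         1.22864627e+03],
       [ 0.00000000e+00,  0.00000000e+00,  0.00000000e+00,
         1.00000000e+00]])}
top {'camera_matrix': array([[455.53647488,   0.        , 281.6590828 ],
       [  0.        , 455.53647488, 211.35404996],
       [  0.        ,   0.        ,   1.        ]]), 'dist_coeffs': array([0.00960223, 0.        , 0.        , 0.        , 0.        ]), 'world_to_cam': array([[-2.57926032e-02, -9.99593900e-01, -1.21151426e-02,
         9.86030045e+01],
       [-9.85560640e-01,  2.74555473e-02, -1.67082071e-01,
         5.42029668e+02],
       [ 1.67346847e-0
[... 275 characters left out ...]
42]), 'qd': array([ 0.0016364 , -0.00042017, -0.00066182, -0.00163768, -0.00010205,
       -0.0005255 , -0.00134757]), 'joint_torque': array([ 4.50610241e-03, -6.57803893e+01,  1.34040277e+00, -4.04707289e+01,
       -5.94111322e-02,  4.08348476e-02,  1.78001187e-05]), 'tcp_pos': array([ 256.43185786, -596.82317064,  221.73047149]), 'eef_rot': array([[ 9.18782468e-01,  3.94763663e-01, -6.52903831e-04],
       [ 3.94764194e-01, -9.18781550e-01,  1.30175887e-03],
       [-8.59888946e-05, -1.45377628e-03, -9.99998940e-01]]), 'force': array([-0.51114072,  0.14208927, -0.11287596]), 'ft_torque': array([-0.00718283, -0.02254658, -0.05474247]), 'grip_force': 0.0, 'gripper_width': 87.26418087619595}
```

View pics/scene0.png

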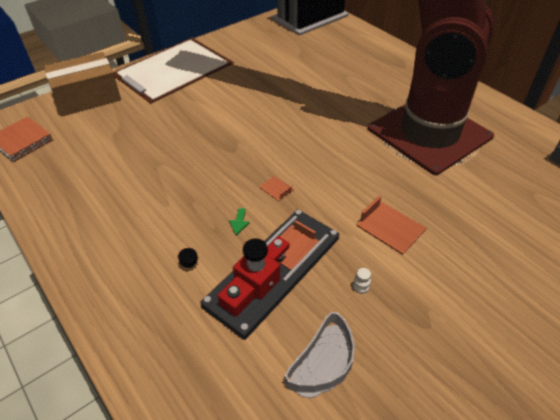

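View pics/top0.png

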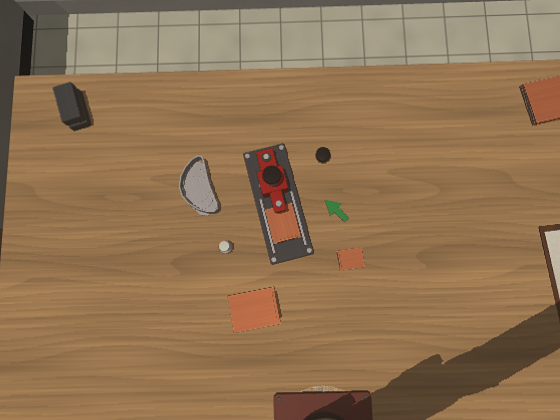

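The copper things in the top view are the plate in the clamp at (284,223), a larger one at (255,310), a small one at (350,258) and a book at (545,100). I choose the middle-sized one in the clamp. Its lip faces the robot, and the pin is at the far end near (266,157). Next I'll check this in a close crop.

```bash
python3 - <<'E'
import cv2
a=cv2.imread("pics/top0.png")[135:275,225:345]
b=cv2.imread("pics/scene0.png")[200:335,195:345]
a=cv2.resize(a,None,fx=4,fy=4,interpolation=cv2.INTER_CUBIC)[:, :]
b=cv2.resize(b,(320*1,288),interpolation=cv2.INTER_CUBIC)
import numpy as np
c=np.zeros((560,800,3),np.uint8);c[:,:480]=a;c[:288,480:]=b
cv2.imwrite("pics/crop0.png",c)
E
```

```text
(no output)
```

View pics/crop0.png

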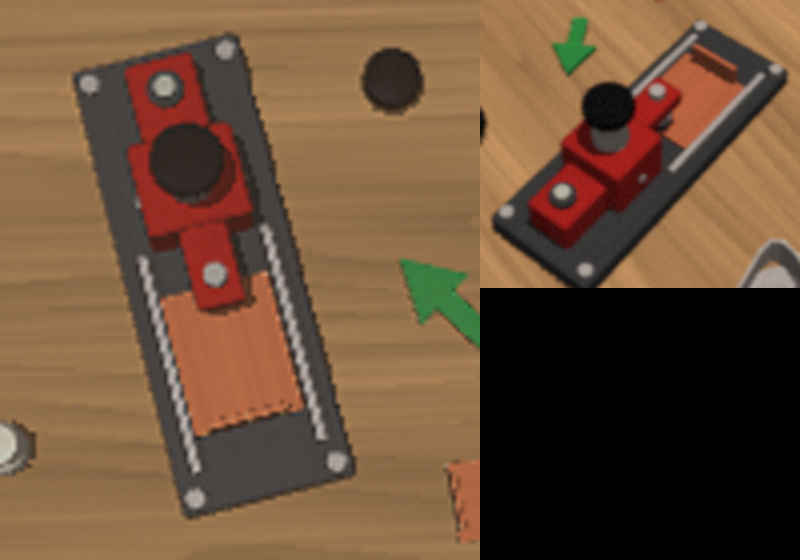

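The crop shows the plate between the rails. Its lip edge runs from about (202,435) to (302,409) and the plunger head is at (188,160), so the choice is right. Now I'll fit the clamp pose.

```bash
cat > h.py <<'E'
import numpy as np,cv2
from plant import ctrl
from scipy.optimize import least_squares
def proj(n,P):
    p=ctrl.camera_params(n);W=p["world_to_cam"]
    return cv2.projectPoints(np.array(P,float).reshape(-1,3),cv2.Rodrigues(W[:3,:3])[0],W[:3,3],p["camera_matrix"],p["dist_coeffs"])[0][:,0]
def ray(n,px,z):
    p=ctrl.camera_params(n);W=p["world_to_cam"];R=W[:3,:3]
    u=cv2.undistortPoints(np.array([[px]],float),p["camera_matrix"],p["dist_coeffs"])[0,0]
    d=R.T@[u[0],u[1],1];c=-R.T@W[:3,3]
    return c+d*(z-c[2])/d[2]
E
python3 - <<'E'
from h import *
t=np.array([[75,74],[240,36],[355,470],[190,517],[188,160],[196,471],[143,258],[323,437],[265,227],[164,86]])/4+[225,135]
T=np.array([[100,55,22],[100,-55,22],[-195,-55,22],[-195,55,22],[0,0,125],[-170,40,30],[-30,40,30],[-170,-40,30],[-30,-40,30]],float)
s=np.array([[608,105],[563,192]],float);s=(s-[480,0])*[150/320,135/288]+[195,200]
def tf(v,P):
    c,k=np.cos(v[2]),np.sin(v[2]);P=np.array(P,float)
    return np.c_[v[0]+c*P[:,0]-k*P[:,1],v[1]+k*P[:,0]+c*P[:,1],P[:,2]]
f=lambda v:np.r_[(proj("top",tf(v,T))-t[:9]).ravel(),(proj("scene",tf(v,[[0,0,125]]))-s[:1]).ravel()]
r=least_squares(f,[700,0,0.2],loss="soft_l1");v=r.x
print(v,np.round(f(v).reshape(-1,2),1))
R=lambda w:np.linalg.solve([[np.cos(v[2]),-np.sin(v[2])],[np.sin(v[2]),np.cos(v[2])]],w[:2]-v[:2])
for z in(26,48):
  for p in([202,435],[302,409],[162,297]): print(z,p,R(ray("top",np.array(p)/4+[225,135],z)))
for z in(66,70,74): print("pin",z,R(ray("top",t[9],z)))
print(ctrl.state()['time_s'])
np.save('v.npy',v)
for n,P in (("lip",[-150,0,37]),("pl",[0,0,125])): print(n,tf(v,[P]))
E
```

```text
[6.18839888e+02 1.03462962e+02 2.25036788e-01] [[-0.7 -0.8]
 [-0.5 -1.6]
 [ 0.5  0.9]
 [-1.4  0.3]
 [ 0.  -0.8]
 [ 0.5  0.2]
 [-0.  -0.7]
 [ 0.2  0.6]
 [ 0.4 -0.8]
 [ 1.1 -3.8]]
26 [202, 435] [-148.35230813   31.96065445]
26 [302, 409] [-148.15756295  -32.00389692]
26 [162, 297] [-58.13209603  34.91897866]
48 [202, 435] [-150.56430854   31.94446263]
48 [302, 409] [-150.37337524  -30.76806755]
48 [162, 297] [-62.11003733  34.84488157]
pin 66 [62.35536945  1.58787112]
pin 70 [61.16079762  1.69689947]
pin 74 [59.96622578  1.80592783]
0.1
lip [[472.62200299  69.9916288   37.        ]]
pl [[618.83988781 103.46296218 125.        ]]
```

Emit:
{"name": "step_arm", "arguments": {"motion": "0 0 0 0.09; 0 0 0 0.09; 0.026 -0.032 0 0; 0.026 -0.032 0 0; 0.026 -0.032 0 0; 0.026 -0.032 0 0; 0.026 -0.032 0 0; 0.026 -0.032 0 0; 0.026 -0.032 0 0; 0.026 -0.032 0 0; 0.026 -0.032 0 0; 0.026 -0.032 0 0; 0.007 -0.035 0 0; 0.007 -0.035 0 0; 0.007 -0.035 0 0; 0.007 -0.035 0 0; 0.007 -0.035 0 0; 0.007 -0.035 0 0; 0.007 -0.035 0 0; 0.007 -0.035 0 0", "claw": 0}}

```text
time_s: 1.77
tcp_pos: [429.6, 59.9, 222.5]
eef_rot: [[0.975, 0.224, 0.0], [0.224, -0.975, -0.0], [-0.0, 0.0, -1.0]]
force: [0.9, -0.2, -0.0]
gripper_width: 0.6
grip_force: 0.0
```

```bash
cat > w.py <<'E'
from h import *
v=np.load('v.npy');s=ctrl.state();c,k=np.cos(v[2]),np.sin(v[2])
d=s['tcp_pos'][:2]-v[:2];R=s['eef_rot']
print(s['time_s'],'clamp xyz',np.round([c*d[0]+k*d[1],-k*d[0]+c*d[1],s['tcp_pos'][2]],1),'yaw',np.arctan2(R[1,0],R[0,0])-v[2],'tilt',np.round(R[2],3),'F',np.round(s['force'],1),s['gripper_width'],s['tcp_pos'])
E
python3 w.py
```

```text
1.7667 clamp xyz [-1.942e+02 -2.000e-01  2.225e+02] yaw 0.0005770744589188859 tilt [-0.  0. -1.] F [ 0.9 -0.2 -0. ] 0.5877312996723197 [429.61315872  59.91377402 222.50734924]
```

Emit:
{"name": "step_arm", "arguments": {"motion": "0 0 0.037 0; 0 0 0.037 0; 0 0 0.037 0; 0 0 0.037 0; 0 0 0.037 0; 0 0 0.002 0; 0.01 0 0 0; 0.01 0 0 0; 0.008 0 0 0; 0.005 0 0 0; 0.005 0 0 0; 0.005 0 0 0;0 0 0 0"}}

```text
time_s: 2.85
tcp_pos: [473.2, 68.1, 36.1]
eef_rot: [[0.975, 0.224, 0.001], [0.224, -0.975, 0.0], [0.001, 0.0, -1.0]]
force: [-0.5, 1.0, 0.8]
gripper_width: 0.3
grip_force: 0.0
```

```bash
python3 w.py
```

```text
2.85 clamp xyz [-149.9   -1.9   36.1] yaw 0.0006845959059817441 tilt [ 0.001  0.    -1.   ] F [-0.5  1.   0.8] 0.3165039614936575 [473.19569829  68.14908235  36.08897524]
```

Emit:
{"name": "step_arm", "arguments": {"motion": "0.003 -0.001 0 0; 0.003 -0.001 0 0; 0.003 0 0 0; 0.003 0 0 0"}}

```text
time_s: 3.18
tcp_pos: [482.8, 72.3, 35.4]
eef_rot: [[0.975, 0.224, -0.001], [0.224, -0.975, -0.001], [-0.002, 0.0, -1.0]]
force: [-4.2, -2.6, 4.2]
gripper_width: 0.0
grip_force: 2.7
```

Emit:
{"name": "step_arm", "arguments": {"motion": "0.002 0 0 0; 0.002 0 0 0;0 0 0 0"}}

```text
time_s: 3.43
tcp_pos: [487.4, 73.4, 35.5]
eef_rot: [[0.975, 0.224, -0.0], [0.224, -0.975, -0.0], [-0.0, 0.0, -1.0]]
force: [-2.0, -2.7, 1.9]
gripper_width: 0.2
grip_force: 1.3
```

```bash
python3 w.py;python3 - <<'E'
from h import *
a=ctrl.read_camera("top")[135:275,225:345,::-1]
b=ctrl.read_camera("scene")[200:335,195:345,::-1]
c=np.zeros((560,800,3),np.uint8);c[:,:480]=cv2.resize(a,None,fx=4,fy=4,interpolation=2);c[:288,480:]=cv2.resize(b,(320,288),interpolation=2)
cv2.imwrite("pics/c1.png",c)
E
```

```text
3.4333 clamp xyz [-134.8    0.    35.5] yaw 0.0006512674377752992 tilt [-0.  0. -1.] F [-2.  -2.7  1.9] 0.1566917722787992 [487.3914786   73.37281226  35.47058595]
```

View pics/c1.png

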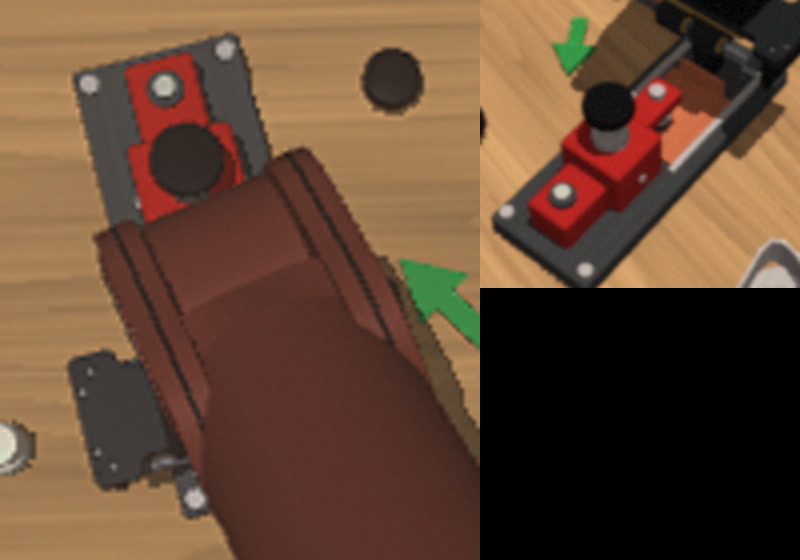

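The plate is sliding with about 3 N of contact force on the lip, and the arm hides most of the clamp. I'll go on in small steps until the force rises.

Emit:
{"name": "step_arm", "arguments": {"motion": "0.002 0 0 0; 0.002 0 0 0;0.001 0 0 0;0 0 0 0"}}

```text
time_s: 3.87
tcp_pos: [492.4, 74.6, 35.5]
eef_rot: [[0.975, 0.224, 0.0], [0.224, -0.975, 0.0], [0.0, -0.0, -1.0]]
force: [-1.8, -1.0, 0.5]
gripper_width: 0.3
grip_force: 0.9
```

Emit:
{"name": "step_arm", "arguments": {"motion": "0.002 0 0 0; 0.001 0 0 0;0 0 0 0"}}

```text
time_s: 4.12
tcp_pos: [494.7, 75.1, 35.5]
eef_rot: [[0.975, 0.224, -0.001], [0.224, -0.975, -0.0], [-0.001, 0.0, -1.0]]
force: [-5.5, -3.7, 3.5]
gripper_width: 0.7
grip_force: 2.7
```

Emit:
{"name": "step_arm", "arguments": {"motion": "0.002 0 0 0; 0.001 0 0 0;0 0 0 0"}}

```text
time_s: 4.37
tcp_pos: [494.8, 75.2, 35.1]
eef_rot: [[0.975, 0.224, -0.007], [0.224, -0.975, -0.002], [-0.007, 0.001, -1.0]]
force: [-18.6, -4.6, 15.3]
gripper_width: 0.5
grip_force: 9.4
```

```bash
python3 w.py
```

```text
4.3667 clamp xyz [-1.272e+02  1.000e-01  3.510e+01] yaw 0.0007441650344735817 tilt [-0.007  0.001 -1.   ] F [-18.6  -4.6  15.3] 0.4865216176733835 [494.79092904  75.21572373  35.14156716]
```

Emit:
{"name": "step_arm", "arguments": {"motion": "0 0 0 0; -0.005 0 0 0; -0.015 0 0 0; -0.015 0 0 0; 0 0 -0.04 0; 0 0 -0.04 0; 0 0 -0.04 0; 0 0 -0.03 0;0 0 0 0"}}

```text
time_s: 5.12
tcp_pos: [468.0, 69.5, 192.5]
eef_rot: [[0.974, 0.225, 0.012], [0.225, -0.974, 0.001], [0.012, 0.002, -1.0]]
force: [1.4, -0.3, -0.5]
gripper_width: 0.0
grip_force: 0.0
```

```bash
python3 w.py;python3 - <<'E'
from h import *
b=ctrl.read_camera("scene")[195:335,195:355,::-1]
cv2.imwrite("pics/c2.png",cv2.resize(b,(640,560),interpolation=2))
v=np.load('v.npy');c,k=np.cos(v[2]),np.sin(v[2])
for x,y,z in([-120,25,48],[-120,-25,48],[-120,35,26],[-120,-35,26],[-126,-35,26],[62,0,66]): print((x,y,z),((proj("scene",[v[0]+c*x-k*y,v[1]+k*x+c*y,z])[0]-[195,195])*4).round())
E
```

```text
5.1167 clamp xyz [-154.6    0.6  192.5] yaw 0.0014272880379617714 tilt [ 0.012  0.002 -1.   ] F [ 1.4 -0.3 -0.5] 0.02273557594293925 [467.99489605  69.50760803 192.46316487]
(-120, 25, 48) [452. 174.]
(-120, -25, 48) [371. 125.]
(-120, 35, 26) [467. 212.]
(-120, -35, 26) [356. 144.]
(-126, -35, 26) [363. 137.]
(62, 0, 66) [158. 373.]
```

View pics/c2.png

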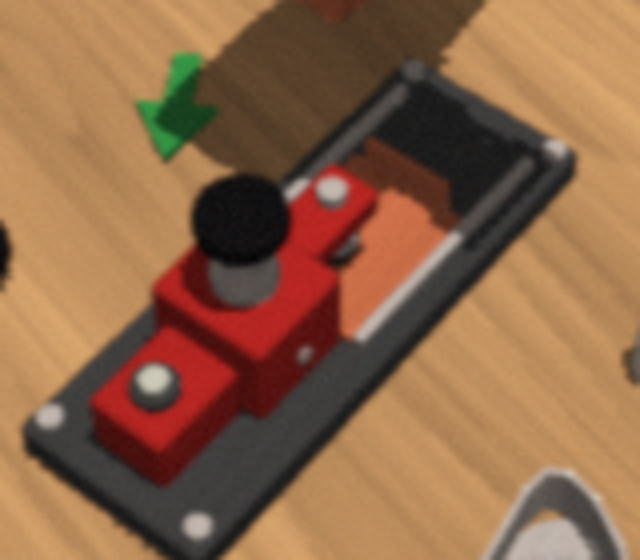

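The scene crop shows the lip top from (370,137) to (450,182). The home prediction was (371,125) to (452,174), and the pin is off by the same amount (calibration), so the plate is home. Next I'll move over the plunger.

Emit:
{"name": "step_arm", "arguments": {"motion": "0.038 0 0 0; 0.038 0 0 0; 0.038 0 0 0; 0.038 0 0 0; 0.003 0 0 0; 0 0 0.03 0; 0 0 0.015 0; 0 0 0 0;0 0 0 0"}}

```text
time_s: 5.92
tcp_pos: [614.3, 103.0, 139.5]
eef_rot: [[0.975, 0.224, -0.002], [0.224, -0.975, 0.0], [-0.002, -0.001, -1.0]]
force: [0.1, -1.1, 0.5]
gripper_width: 0.3
grip_force: 0.0
```

```bash
python3 w.py
```

```text
5.9167 clamp xyz [ -4.5   0.6 139.5] yaw 0.001191205283060992 tilt [-0.002 -0.001 -1.   ] F [ 0.1 -1.1  0.5] 0.2778538776990395 [614.2844602  103.03848477 139.48118323]
```

Emit:
{"name": "step_arm", "arguments": {"motion": "0.003 0 0.01 0; 0 0 0.009 0; 0 0 0.009 0; 0 0 0.009 0; 0 0 0.001 0; 0 0 0 0"}}

```text
time_s: 6.42
tcp_pos: [619.6, 104.0, 104.0]
eef_rot: [[0.975, 0.224, 0.004], [0.224, -0.975, 0.001], [0.004, 0.0, -1.0]]
force: [0.3, -0.3, 8.7]
gripper_width: 0.6
grip_force: 4.2
```

Emit:
{"name": "step_arm", "arguments": {"motion": "0 0 0.002 0; 0 0 0 0; 0 0 0 0"}}

```text
time_s: 6.67
tcp_pos: [619.7, 104.0, 103.4]
eef_rot: [[0.975, 0.224, 0.005], [0.224, -0.975, 0.0], [0.005, 0.001, -1.0]]
force: [-2.9, -0.8, 17.0]
gripper_width: 0.5
grip_force: 8.7
```

Emit:
{"name": "step_arm", "arguments": {"motion": "0 0 -0.014 0; 0 0 -0.014 0; 0 0 0 0; 0 0 0 0; 0 0 0 0; 0 0 0 0; 0 0 0.01 0; 0 0 0.009 0; 0 0 0.009 0; 0 0 0 0; 0 0 0 0"}}

```text
time_s: 7.58
tcp_pos: [618.5, 103.6, 103.3]
eef_rot: [[0.975, 0.224, 0.002], [0.224, -0.975, -0.001], [0.002, 0.001, -1.0]]
force: [-10.1, -3.8, 28.7]
gripper_width: 0.4
grip_force: 14.3
```

Emit:
{"name": "step_arm", "arguments": {"motion": "0 0 -0.014 0; 0 0 -0.014 0; 0 0 0 0; 0 0 0 0; 0 0 0 0; 0 0 0 0; 0 0 0.01 0; 0 0 0.009 0; 0 0 0.009 0; 0 0 0 0; 0 0 0 0"}}

```text
time_s: 8.5
tcp_pos: [618.4, 103.6, 103.3]
eef_rot: [[0.975, 0.224, 0.002], [0.224, -0.975, -0.001], [0.002, 0.001, -1.0]]
force: [-10.0, -2.8, 29.6]
gripper_width: 0.2
grip_force: 14.4
```

Emit:
{"name": "step_arm", "arguments": {"motion": "0 0 -0.014 0; 0 0 -0.014 0; 0 0 -0.002 0; 0 0 0 0; 0 0 0 0; 0 0 0 0"}}

```text
time_s: 9.0
tcp_pos: [617.2, 103.3, 129.3]
eef_rot: [[0.975, 0.224, -0.002], [0.224, -0.975, -0.0], [-0.002, -0.0, -1.0]]
force: [0.9, -0.2, -0.5]
gripper_width: 0.6
grip_force: 0.0
```

```bash
python3 w.py;python3 - <<'E'
from h import *
b=ctrl.read_camera("scene")[195:335,195:355,::-1]
cv2.imwrite("pics/c3.png",cv2.resize(b,(640,560),interpolation=2))
v=np.load('v.npy');c,k=np.cos(v[2]),np.sin(v[2])
for x,y,z in([62,0,66],[62,0,81],[62,0,96]): print((x,y,z),((proj("scene",[v[0]+c*x-k*y,v[1]+k*x+c*y,z])[0]-[195,195])*4).round())
E
```

```text
9.0 clamp xyz [ -1.6   0.2 129.3] yaw 0.0007350846930958554 tilt [-0.002 -0.    -1.   ] F [ 0.9 -0.2 -0.5] 0.5686994468256448 [617.23632226 103.2685483  129.30307074]
(62, 0, 66) [158. 373.]
(62, 0, 81) [155. 353.]
(62, 0, 96) [152. 333.]
```

View pics/c3.png

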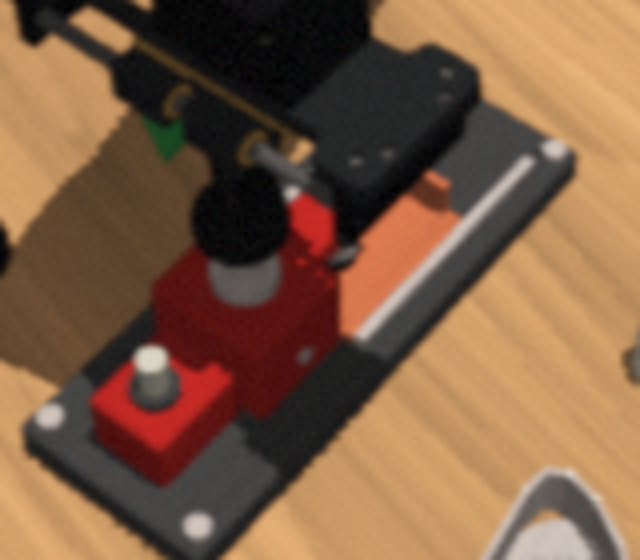

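The pin top is now at (151,355), about 15–18 mm out. It hasn't popped yet (fully out would be near row 335–342), so I'll keep pumping.

Emit:
{"name": "step_arm", "arguments": {"motion": "0 0 0.011 0; 0 0 0.009 0; 0 0 0.009 0; 0 0 0 0; 0 0 0 0; 0 0 -0.014 0; 0 0 -0.014 0; 0 0 0 0; 0 0 0 0; 0 0 0 0; 0 0 0 0"}}

```text
time_s: 9.97
tcp_pos: [617.2, 103.2, 128.5]
eef_rot: [[0.975, 0.224, -0.002], [0.224, -0.975, -0.0], [-0.002, -0.0, -1.0]]
force: [-0.6, 1.0, 0.8]
gripper_width: 0.3
grip_force: 0.0
```

Emit:
{"name": "step_arm", "arguments": {"motion": "0 0 0.011 0; 0 0 0.009 0; 0 0 0.009 0; 0 0 0 0; 0 0 0 0; 0 0 -0.014 0; 0 0 -0.014 0; 0 0 -0.003 0; 0 0 0 0; 0 0 0 0; 0 0 0 0"}}

```text
time_s: 10.88
tcp_pos: [617.2, 103.2, 130.2]
eef_rot: [[0.975, 0.224, -0.002], [0.224, -0.975, -0.0], [-0.002, -0.0, -1.0]]
force: [-0.3, 0.6, -0.2]
gripper_width: 0.7
grip_force: 0.0
```

```bash
python3 w.py;python3 - <<'E'
from h import *
b=ctrl.read_camera("scene")[195:335,195:355,::-1]
cv2.imwrite("pics/c4.png",cv2.resize(b,(640,560),interpolation=2))
E
```

```text
10.8833 clamp xyz [-1.700e+00  1.000e-01  1.302e+02] yaw 0.0007564172025122662 tilt [-0.002 -0.    -1.   ] F [-0.3  0.6 -0.2] 0.7283694171272728 [617.17873406 103.23388925 130.24766257]
```

View pics/c4.png

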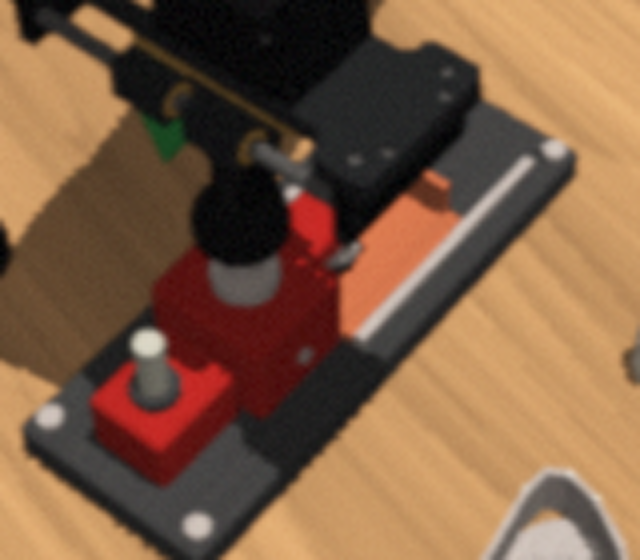

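The pin top is now at (149,340), which matches fully out. One more stroke will confirm it, since the picture shouldn't change if the pin is at its stop.

Emit:
{"name": "step_arm", "arguments": {"motion": "0 0 0.012 0; 0 0 0.01 0; 0 0 0.01 0; 0 0 0 0; 0 0 0 0; 0 0 -0.014 0; 0 0 -0.014 0; 0 0 -0.004 0; 0 0 0 0; 0 0 0 0; 0 0 0 0"}}

```text
time_s: 11.85
tcp_pos: [617.2, 103.2, 130.1]
eef_rot: [[0.975, 0.224, -0.002], [0.224, -0.975, -0.0], [-0.002, -0.0, -1.0]]
force: [0.1, -0.6, -0.6]
gripper_width: 0.7
grip_force: 0.0
```

Emit:
{"name": "step_arm", "arguments": {"motion": "0 0 -0.03 0; 0 0 -0.04 0; 0 0 -0.04 0; -0.03 0 0 0; -0.04 0 0 0; -0.04 0 0 0; -0.03 0 0 0; 0 0 0 0; 0 0 0 0; 0 0 0 0"}}

```text
time_s: 12.68
tcp_pos: [481.7, 71.9, 241.3]
eef_rot: [[0.975, 0.223, 0.0], [0.223, -0.975, -0.0], [0.0, 0.0, -1.0]]
force: [0.1, -0.4, 0.0]
gripper_width: 0.6
grip_force: 0.0
```

```bash
python3 w.py;python3 - <<'E'
from h import *
b=ctrl.read_camera("scene")[195:335,195:355,::-1]
cv2.imwrite("pics/c5.png",cv2.resize(b,(640,560),interpolation=2))
E
```

```text
12.6833 clamp xyz [-1.407e+02 -2.000e-01  2.413e+02] yaw 0.0002711578864012243 tilt [ 0.  0. -1.] F [ 0.1 -0.4  0. ] 0.5742785284975409 [481.73824359  71.91132819 241.3072243 ]
```

View pics/c5.png

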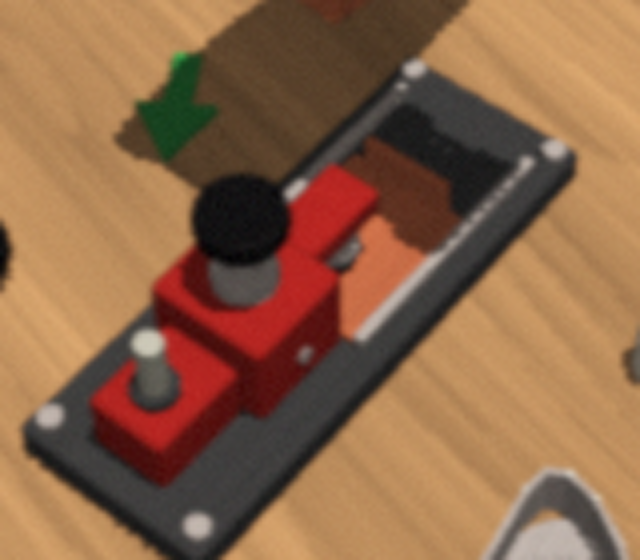

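The pin top is still at (149,340) after the extra stroke, so it is fully out. The plunger head is up at (240,220), the plate is home and the arm is clear. I'm handing in.

```bash
python3 -c "
from plant import ctrl
print(ctrl.sign_off())"
```

```text
the job is handed in; nothing more can be done
None
```

I handed the job in at about 13 s: the pictures show the plate home against the housing, the pin fully out (an extra stroke didn't raise it further) and the plunger back up; the hand-in returned no verdict.

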